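# Set the engraving machine's nose to the gauge blade

## Task

Lay the steel gauge blade flat on the engraving machine's bed and slide its free end in under the nose while there is still clearance, so that its tip shows 10 to 40 mm past the nose's axis, lying straight and centred. Then turn the adjusting screw on top of the head clockwise to bring the sprung nose down until the blade just drags: nipped with a light 6 to 14 N, never squeezed harder than 22 N. Leave the blade in the gap, let go of everything, and do not disturb the other things on the bench.

Things in the scene. Friction and masses are not known exactly. Their poses are not given: they have to be found in the camera images.
- blade: gauge blade: flat steel bar 132 mm long, 24 wide, 6 thick, 0.16 kg, with a dark upright steel tab as its handle (26 mm along the bar, 12 thick, from 6 to 42 mm above the underside) near one end. Starts lying on the bench right of the machine. Origin: on the underside below the tab's centre; x along the bar to the free end (120 mm away; 12 mm of bar lie behind), z up
- blade_tip (a point): middle of the blade's free end, at half thickness: 120 mm along x and 3 mm above the blade's origin
- engraver: fixed engraving machine. Origin: on the bench, straight below the nose axis; z up, y to the upright, x the way the blade is slid in. Black base 30 mm high, x -170 to 120, y -80 to 175 mm. On it a flat aluminium bed, x -165 to 65, y -50 to 50 mm; its top is 44.5 to 47.5 mm above the bench, differs each time and is not reported
- gap (a point): point on the nose axis, fixed to the machine, 52 mm above the bench. The nose, a round steel pin of 16 mm diameter, has its flat end 59.4 to 64.4 mm above the bench at screw 0 (differs each time, not reported), 4 mm lower per rad of screw. It is sprung: from touch on, its force starts at 0 and grows 6 N per mm of further lowering (slightly less as parts give)
- head (a point): centre of the top of the black head arm, on the screw axis, 130 mm above the bench. The arm spans x -30 to 30 mm, y -35 to 100, z 90 to 130, from an upright x -45 to 45, y 100 to 170, 150 high (engraver axes); a collar of 42 mm diameter round the nose reaches down to z 83
- screw (a joint): angle of the adjusting screw (rad), 0 to 5, starts at 0 to 0.6; clockwise from above increases it and lowers the nose 4 mm per rad (steep fast-lead thread). It stays where left; turning takes about 0.10 N m of friction plus 0.004 N m per newton of nose force. At 0 its grip bar lies along the engraver's x
- screw_grip (a point): centre of the screw's upright grip bar (46 mm long, 13 wide, from 145 to 177 mm above the bench, on a disc of 40 mm diameter just over the head arm); on the screw's axis, 161 mm above the bench; x along the bar, turns with the screw
- tankard: bystander: steel tankard 84 mm across and 110 high; origin at the centre of its underside. Leave it alone
- beaker: bystander: brass beaker 60 mm across and 60 high; origin at the centre of its underside. Leave it alone
- plates: bystander: grey open plastic tray 120 x 90 x 35; origin at the centre of its underside. Leave it alone
- bottle: bystander: green glass bottle 76 mm across and 220 high; origin at the centre of its underside. Leave it alone

How it is judged:
By the outcome, as a careful person would: the job done as asked, in the order asked, and still so for the second after the job is handed in, with the robot touching nothing.
It also fails if it takes over 67 s, if anything falls off the work surface, if the arm or the gripper's body presses on something with over 40 N, if the wrist force passes 120 N, or if a joint passes its speed limit or range.

## Robot

A 6-joint arm with a two-finger parallel gripper is mounted at the origin on the work surface. World frame = base frame: x ahead of the robot, y to its left, z up, the work surface at z = 0. Lengths are in mm, angles in rad, forces in N, time in s.
With the tool pointing down it reaches from about 300 to 850 mm from the base axis. Payload 5.4 kg.
Tool frame: the origin (TCP) lies between the finger pads; the fingertips stand 19 mm ahead of it and the grasp point (between the pads) is the TCP; z points along the fingers, y is the line along which they close (so a half turn about z gives the same grasp; the last joint's range is limited). The gripper opens to 85 mm and grips with 20 to 120 N. Pads are 22 mm wide; open, the fingers measure 114 mm over their backs; the gripper's body (76 mm by 85 mm) begins 54 mm behind the grasp point. The pads swing forward as they close: fully open they stand 13 mm farther back than shut.
Start: joints at [0.99, 0.158, 1.597, -0, 1.386, -0.21], TCP at [208.366, 535.901, 250.299] pointing down, gripper open.
Joint ranges: [-2.91, 2.91], [-0.94, 2.29], [0.18, 2.7], [-1.29, 4.43], [0.17, 2.64], [-3, 3]. Speed limits (rad/s): [2.57, 2.57, 3.14, 3.14, 3.14, 3.14].

## Interface

Orientations are given as [roll, pitch, yaw] about the fixed x, y, z axes, in that order (R = Rz(yaw) Ry(pitch) Rx(roll)).
In Python, from rig import sensors, viewer, hand_in gives the robot as it stands. The module is installed in compiled form; this text tells all that it offers.
- The arm moves only by the tool arm_command, never from a script. Its argument "commands" is a list of rows, each a list of 7 numbers: the finger opening in m, from 0 to 0.0854, then the shift along the world's x, y, z in m, then the turn, a rotation vector about the world's x, y, z in rad. In form: [[gripper, dx, dy, dz, wx, wy, wz], ...]. A call has 1 to 10 rows; each row is the pose to reach, as a shift and turn from the pose commanded when the call began; what a row does not reach only later rows make up. A row lasts 1/12 s, in which the tool goes at most 41.7 mm and 7.16 degrees, less where a joint would pass 70% of its speed; a pose out of reach is approached as far as the arm can. A call with a gripper value outside its range is refused whole. The fingers move at their own pace and stop on an object; "force" is the grip in N (left out, the last holds). Time passes only in rows, so rows that repeat a pose let the fingers close. It gives the time, the measured TCP pose, the force, the opening and the grip force at its end, in the units of the state.
- sensors.observe(): the state, without advancing time (a new reading comes with each control period).
- viewer.read_camera(name): name is "scene" or "top" or "wrist"; returns a dict with "frame" (480x640x3 uint8, blue, green, red), "depth" (480x640 float32, mm along the optical axis (not along the pixel's ray), 0 where there is no reading), "vfov" (degrees; the focal length in pixels is half the picture's height over the tangent of half this angle, whatever the lens; pixels are square), "cx", "cy" (the principal point, pixels), "position" and "attitude" of the camera in the world. Camera axes: x right, y down, z forward; pixel columns grow to the right and rows downward; lengths in mm; the calibration is good to about 2 mm. A picture is of the moment at which its call begins.
- hand_in(): hands the job in; it is judged then, once.
The state is a dict: "time_s": time; "qpos": joint angles; "joint_vel": joint speeds; "tau": joint torques, N m; "tcp_pos": TCP position; "eef_rot": TCP orientation; "force": force on the tool from outside, world axes, zero at the start; "moment": the same for the moment, N m; "width": opening from 0.0 (shut) to 1.0 (fully open); "finger_force": force on a finger pad.
Only numpy, scipy, OpenCV 4.12 (cv2) and the standard library are available. Lean on these libraries where they do the work, as an engineer would, in place of code of your own. Each camera call takes 0.05 s, during which the arm holds its last target. There are 200 camera calls.

## Working session

There is one attempt and no reset: what is moved stays moved. The work goes in short steps, Python scripts to look and compute and a tool call to move; the robot and the scene stay as the last step left them, time stands still between calls to the robot, and variables do not carry over. Pictures are saved under pics/ and viewed, at most 10 in all, crops included, and the job is handed in when it is done.

Besides the shell and the picture viewer there is one more tool, called after "Emit:" by a JSON object that holds its "api" and its "payload", one argument or row to a line. arm_command: Moves the arm, as the interface text tells. Its arguments: {"type":"object","properties":{"commands":{"type":"array"},"force":{"type":"number"}},"required":["commands"]}

```bash
mkdir -p pics
cat > h.py <<'E'
import numpy as np, cv2
from rig import sensors, viewer
from scipy.spatial.transform import Rotation as R
def cam(n,save=None):
    d=viewer.read_camera(n); np.savez(f'/tmp/{n}.npz',**{k:np.array(v) for k,v in d.items()})
    if save: cv2.imwrite(f'pics/{save}.png',d['frame'])
    return d
def load(n): return dict(np.load(f'/tmp/{n}.npz'))
def att(d):
    a=np.array(d['attitude'],float)
    if a.shape==(3,3): return a
    return R.from_euler('xyz',a).as_matrix() if a.size==3 else R.from_quat(a).as_matrix()
def cloud(d):
    h,w=d['depth'].shape; f=h/2/np.tan(np.radians(float(d['vfov']))/2)
    u,v=np.meshgrid(np.arange(w),np.arange(h)); z=d['depth']
    p=np.stack([(u-d['cx'])/f*z,(v-d['cy'])/f*z,z],-1)
    P=p@att(d).T+np.array(d['position']); P[z==0]=np.nan
    return P
E
python3 - <<'E'
from h import *
print(sensors.observe())
for n in ['top','scene']:
    d=cam(n,n+'1'); print(n,d['position'],d['attitude'],d['vfov'],d['cx'],d['cy'])
E
```

```text
{'time_s': 0.0, 'qpos': array([ 9.89881761e-01,  1.59081377e-01,  1.59822675e+00,  6.09819179e-06,
        1.38621290e+00, -2.10110120e-01]), 'joint_vel': array([ 0.000413  , -0.00086563, -0.00233283, -0.00130494,  0.00057052,
       -0.00073562]), 'tau': array([-1.07390952e-03, -3.96004128e+01, -3.31428337e+01, -3.67743205e-04,
        8.60317668e-03,  4.43129966e-05]), 'tcp_pos': array([208.06564222, 535.42737917, 249.3014547 ]), 'eef_rot': array([-3.13970793e+00, -4.08057879e-04,  2.77078670e+00]), 'force': array([ 0.08176513,  0.44532602, -0.01432626]), 'moment': array([ 0.0503464 ,  0.02313734, -0.01726467]), 'finger_force': 0.0, 'width': 1.0021614773416083}
top [ 366.44269693    4.61013175 1178.91964463] [-2.95032521  0.00764377 -1.56026709] 52.25372719169941 316.98352089413106 237.89312217582898
scene [1379.35860051 -790.78583466 1021.47600858] [-2.23463587  0.02380811  0.77072119] 44.79969803129879 314.3327747426536 246.56292020064785
```

View pics/top1.png

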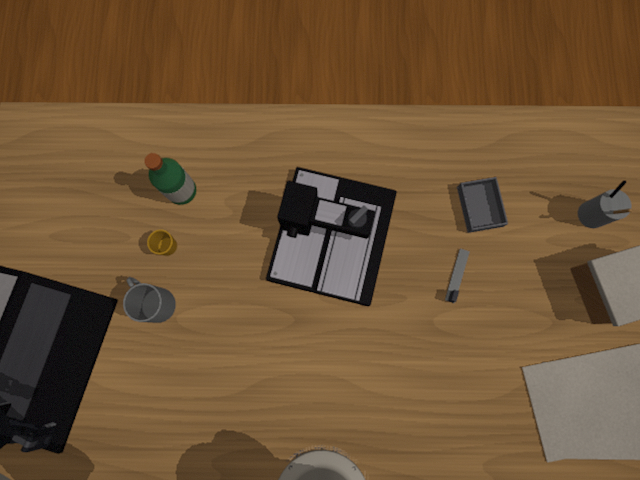

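View pics/scene1.png

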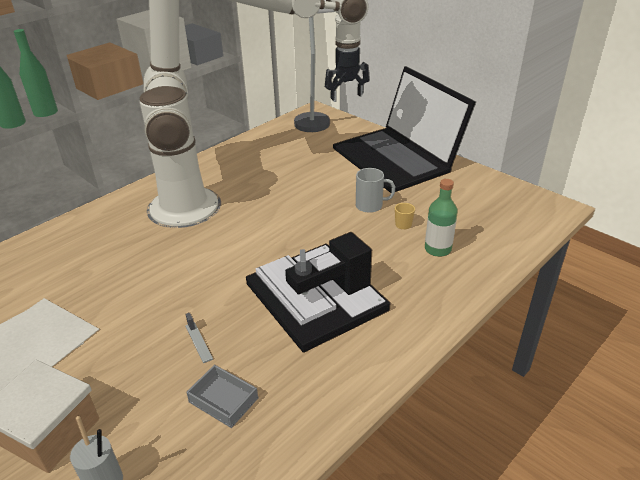

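```bash
cat > m.py <<'E'
from h import *
d=load('top'); P=cloud(d); r=R.from_matrix(att(d))
def rect(mask,zl,zh,lab):
    m=mask&(P[...,2]>zl)&(P[...,2]<zh); q=P[m]
    b=cv2.minAreaRect(q[:,:2].astype(np.float32)); print(lab,m.sum(),'c',np.round(b[0],1),'s',np.round(b[1],1),'ang',round(b[2],2),'z',np.round(np.percentile(q[:,2],[5,50,95]),1)); return q
M=np.zeros((480,640),bool)
def box(u0,u1,v0,v1):
    m=M.copy(); m[v0:v1,u0:u1]=1; return m
e=box(255,405,160,312)
rect(e,20,60,'base'); rect(e,122,138,'arm'); rect(e,144,156,'upright'); rect(box(340,385,195,240),160,190,'grip')
rect(e,38,55,'bed+')
b=box(440,475,240,310); rect(b,4,60,'blade'); rect(b,4,16,'bar'); rect(b,25,60,'tab')
q=P[box(500,560,260,330)]; print('bench z',np.nanmedian(q[:,2]), np.nanmedian(P[box(400,440,240,300)][:,2]))
for n,bb in dict(tray=(455,512,172,236),tank=(118,180,270,325),beak=(143,180,226,258),bot=(140,200,150,208)).items(): rect(box(*bb),12,250,n)
E
python3 m.py
python3 - <<'E'
import cv2
i=cv2.imread('pics/top1.png'); a=cv2.resize(i[160:310,260:480],None,fx=3.6,fy=3.6,interpolation=cv2.INTER_CUBIC); cv2.imwrite('pics/c1.png',a)
E
```

```text
base 9334 c [600.6 -19. ] s [255.5 291.3] ang 76.25 z [27.2 32.4 47.2]
arm 1395 c [622.8  -4.9] s [203.  81.] ang 75.36 z [126.2 130.6 134.6]
upright 1384 c [631.5   2.3] s [188.9  91. ] ang 77.35 z [145.6 149.6 152.9]
grip 146 c [613.  -71.2] s [13.2 45.8] ang 48.44 z [168.2 176.1 179.3]
bed+ 3025 c [599.7  -6.8] s [219.1 273.3] ang 76.2 z [41.4 44.9 48.5]
blade 551 c [ 508.6 -321.5] s [ 82.3 165.2] ang 87.52 z [ 4.3  6.7 42.6]
bar 460 c [ 508.6 -321.5] s [ 82.3 165.2] ang 87.52 z [ 4.2  6.2 10.1]
tab 82 c [ 455.5 -302.8] s [12.2 26.4] ang 73.73 z [25.7 41.4 45.6]
bench z -0.13447725016044387 -0.047480004544013354
tray 739 c [ 678.6 -383.9] s [121.1  92.6] ang 10.29 z [13.5 30.4 37. ]
tank 1328 c [432.4 407. ] s [109.6  83.5] ang 71.42 z [ 19.7  74.9 110.9]
beak 436 c [572.5 383.7] s [58.3 58.7] ang 0.27 z [16.  47.8 62.6]
bot 1640 c [709.2 353.3] s [67.5 75.9] ang 43.53 z [ 32.3 143.4 220.7]
```

View pics/c1.png

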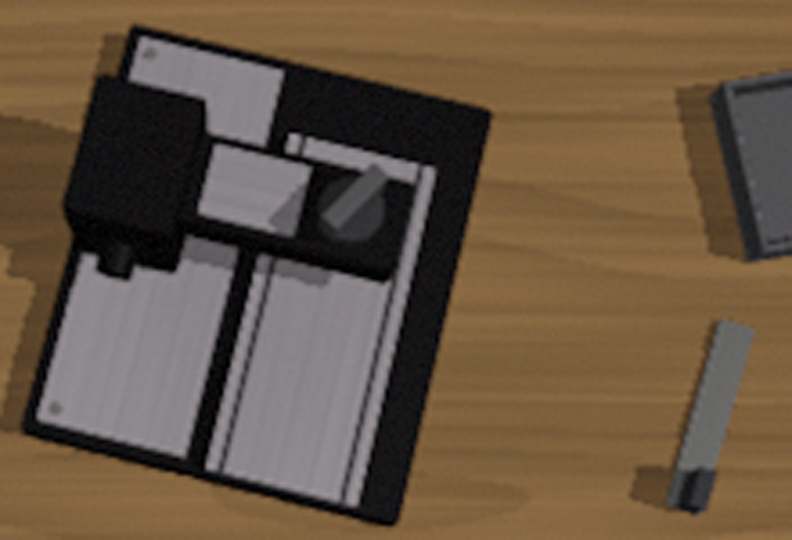

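The top view shows the blade lying at crop (668–752, 320–510) with its tab near the robot, and the screw grip at crop (355, 200). The measured sizes match the ones given. The engraver origin is about (613.3, -71.2) with yaw -13.75°, the screw is at about 0.485 rad, and the tab is at (455.5, -302.8).

Emit:
{"api": "arm_command", "payload": {
  "commands": [
    [0.085,0.13,-0.42,-0.02,0,0,0.09],
    [0.085,0.13,-0.42,-0.02,0,0,0.09],
    [0.085,0.13,-0.42,-0.02,0,0,0.09],
    [0.085,0.13,-0.42,-0.02,0,0,0.09],
    [0.085,0.13,-0.42,-0.02,0,0,0.09],
    [0.085,0.13,-0.42,-0.02,0,0,0.09],
    [0.085,0.13,-0.42,-0.02,0,0,0.09],
    [0.085,0.13,-0.42,-0.02,0,0,0.09],
    [0.085,0.13,-0.42,-0.02,0,0,0.09],
    [0.085,0.13,-0.42,-0.02,0,0,0.09]
  ],
  "force": 60
}}

```text
time_s: 0.93
tcp_pos: [331.2, 136.5, 231.1]
eef_rot: [3.141, 0.0, 2.861]
force: [1.2, -0.5, 0.4]
width: 0.995
finger_force: 0.0
```

Emit:
{"api": "arm_command", "payload": {
  "commands": [
    [0.085,0.13,-0.42,-0.08,0,0,0],
    [0.085,0.13,-0.42,-0.08,0,0,0],
    [0.085,0.13,-0.42,-0.08,0,0,0],
    [0.085,0.13,-0.42,-0.08,0,0,0],
    [0.085,0.13,-0.42,-0.08,0,0,0],
    [0.085,0.13,-0.42,-0.08,0,0,0],
    [0.085,0.13,-0.42,-0.08,0,0,0],
    [0.085,0.13,-0.42,-0.08,0,0,0],
    [0.085,0.13,-0.42,-0.08,0,0,0],
    [0.085,0.13,-0.42,-0.08,0,0,0]
  ]
}}

```text
time_s: 1.77
tcp_pos: [452.5, -255.3, 155.8]
eef_rot: [3.141, -0.001, 2.86]
force: [0.5, 0.3, 0.9]
width: 0.996
finger_force: 0.0
```

```bash
cat > w.py <<'E'
from h import *
import sys
d=cam('wrist',sys.argv[1]); s=sensors.observe(); print(s['tcp_pos'],s['eef_rot'],s['time_s'],s['qpos'])
P=cloud(d)
x,y,z=P[...,0],P[...,1],P[...,2]
near=(abs(x-500)<110)&(abs(y+315)<70)
m=(near&(z>3.5)&(z<12)).astype(np.uint8); m=cv2.morphologyEx(m,1*2,np.ones((5,5)))
n,l,st,_=cv2.connectedComponentsWithStats(m); k=1+np.argmax(st[1:,4]); q=P[l==k]
print('bar',cv2.minAreaRect(q[:,:2].astype(np.float32)),np.median(q[:,2]))
q=P[near&(z>37)&(z<48)]; print('tab',len(q),cv2.minAreaRect(q[:,:2].astype(np.float32)),np.median(q[:,2]))
E
python3 w.py w1
```

```text
[ 453.30835337 -261.40710148  153.66889226] [-3.13905636e+00 -4.60379002e-04  2.85676452e+00] 1.8167 [-0.75288087  0.12215352  1.83710985 -0.00267097  1.18159715 -2.03783706]
bar ((519.6947021484375, -325.0884704589844), (24.159154891967773, 104.62691497802734), 71.75165557861328) 6.869668665950883
tab 559 ((454.4294128417969, -303.6485595703125), (12.335101127624512, 26.200990676879883), 71.20223999023438) 42.75092722328702
```

View pics/w1.png

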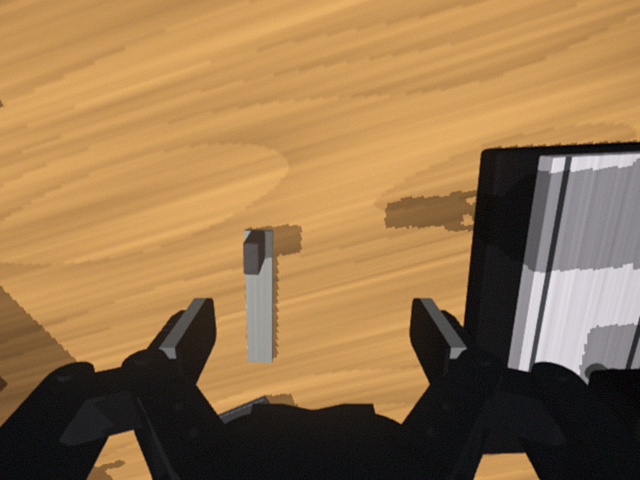

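The wrist view shows the blade from (258, 232) at the tab to (260, 360) at the tip, with yaw about -18.5° and the tab at about (454.5, -303.5).

Emit:
{"api": "arm_command", "payload": {
  "commands": [
    [0.085,0.001,-0.042,-0.04,0,0,-0.04],
    [0.085,0.001,-0.042,-0.08,0,0,-0.04],
    [0.085,0.001,-0.042,-0.08,0,0,-0.04],
    [0.085,0.001,-0.042,-0.08,0,0,-0.04]
  ]
}}

```text
time_s: 2.15
tcp_pos: [451.0, -293.2, 72.7]
eef_rot: [3.137, -0.008, 2.82]
force: [-0.6, 0.6, 0.4]
width: 0.997
finger_force: 0.0
```

Emit:
{"api": "arm_command", "payload": {
  "commands": [
    [0.085,0,0,-0.01,0,0,0],
    [0.085,0,0,-0.01,0,0,0],
    [0.085,0,0,-0.01,0,0,0]
  ]
}}

```text
time_s: 2.4
tcp_pos: [454.4, -295.1, 68.1]
eef_rot: [-3.141, 0.002, 2.822]
force: [-0.3, -0.1, 0.2]
width: 0.996
finger_force: 0.0
```

Emit:
{"api": "arm_command", "payload": {
  "commands": [
    [0.085,0,-0.0085,-0.01,0,0,0],
    [0.085,0,-0.0085,-0.038,0,0,0],
    [0.085,0,-0.0085,-0.038,0,0,0],
    [0.085,0,-0.0085,-0.038,0,0,0],
    [0.085,0,-0.0085,-0.038,0,0,0]
  ]
}}

```text
time_s: 2.82
tcp_pos: [454.5, -304.2, 30.5]
eef_rot: [-3.141, 0.002, 2.821]
force: [-0.2, -0.0, -0.5]
width: 0.998
finger_force: 0.0
```

Emit:
{"api": "arm_command", "payload": {
  "commands": [
    [0.01,0,0,0,0,0,0],
    [0.01,0,0,0,0,0,0],
    [0.01,0,0,0,0,0,0],
    [0.01,0,0,0,0,0,0],
    [0.01,0,0,0,0,0,0],
    [0.01,0,0,0,0,0,0],
    [0.01,0,0,0,0,0,0],
    [0.01,0,0,0,0,0,0]
  ],
  "force": 60
}}

```text
time_s: 3.48
tcp_pos: [453.7, -304.0, 29.0]
eef_rot: [-3.141, 0.0, 2.821]
force: [-1.0, 1.1, 2.8]
width: 0.135
finger_force: 56.7
```

Emit:
{"api": "arm_command", "payload": {
  "commands": [
    [0.01,0,0,0.03,0,0,0],
    [0.01,0,0,0.07,0,0,0.02],
    [0.01,0.002,0.04,0.07,0,0,0.08],
    [0.01,0.003,0.08,0.07,0,0,0.08],
    [0.01,0.004,0.12,0.07,0,0,0.08],
    [0.01,0.006,0.16,0.07,0,0,0.08],
    [0.01,0.007,0.2,0.07,0,0,0.08],
    [0.01,0.008,0.24,0.07,0,0,0.08],
    [0.01,0.008,0.268,0.07,0,0,0.08],
    [0.01,0.008,0.268,0.07,0,0,0.08]
  ]
}}

```text
time_s: 4.32
tcp_pos: [460.1, -30.9, 97.8]
eef_rot: [3.14, -0.003, 2.906]
force: [-0.6, 0.1, -2.1]
width: 0.131
finger_force: 56.7
```

Emit:
{"api": "arm_command", "payload": {
  "commands": [
    [0.01,0,0,0,0,0,0],
    [0.01,0,0,0,0,0,0],
    [0.01,0,0,0,0,0,0]
  ]
}}

```text
time_s: 4.57
tcp_pos: [461.7, -36.8, 98.7]
eef_rot: [-3.141, 0.0, 2.9]
force: [-0.2, -0.3, -0.3]
width: 0.136
finger_force: 56.7
```

Run:
```python
from h import *
s=sensors.observe(); print(s['tcp_pos'],s['eef_rot'],s['force'],s['moment'],s['qpos'])
for n in ('wrist','scene','top'): cam(n,n+'2')
```

```text
[461.73821016 -36.76694936  98.71434704] [-3.14130355e+00  3.11771437e-05  2.89960006e+00] [-0.23901182 -0.31761107 -0.33650757] [0.0200561  0.07416423 0.00261159] [-3.41110547e-01  5.14061173e-02  2.03649653e+00 -3.27418950e-04
  1.05363039e+00 -1.66975241e+00]
```

View pics/wrist2.png

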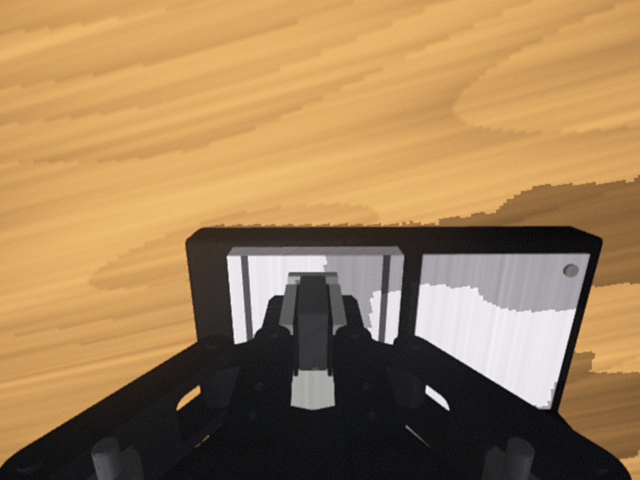

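```bash
cat > e.py <<'E'
from h import *
O=np.array([613.3,-71.2,0]); a=np.radians(-13.75)
E=np.array([[np.cos(a),np.sin(a),0],[-np.sin(a),np.cos(a),0],[0,0,1]])
def loc(P): return (P-O)@E.T
E
python3 - <<'E'
from e import *
for n in ('top','scene','wrist'):
    d=load(n); L=loc(cloud(d)); x,y,z=L[...,0],L[...,1],L[...,2]
    m=(abs(x+55)<60)&(abs(y)<25)&(z>58)&(z<90)&(x<-32)&(x>-130)
    q=L[m]; print(n,'blade pts',len(q))
    if len(q)>20:
        for x0 in range(-130,-30,12):
            s=q[(q[:,0]>=x0)&(q[:,0]<x0+12)]
            if len(s)>5: print(x0+6,len(s),np.round([s[:,1].min(),s[:,1].max(),np.median(s[:,1]),np.median(s[:,2])],1))
    b=L[(x>-160)&(x<-60)&(abs(y)>15)&(abs(y)<40)&(z>35)&(z<60)]; print('bed',len(b),np.median(b[:,2]))
    c=L[(x>-168)&(x<-90)&(y>-90)&(y<-56)&(z>20)&(z<40)]; print('base30',len(c),np.median(c[:,2]) if len(c) else 0)
E
```

```text
top blade pts 96
-52 45 [-14.1   9.8  -2.9  75.2]
-40 51 [-13.5   9.8  -1.8  75.7]
bed 0 nan
base30 0 0
scene blade pts 93
-112 23 [-13.7  10.6  -2.   75.3]
-100 30 [-14.4   8.7  -3.8  74.6]
-88 31 [-14.5   8.5  -4.5  75.8]
-76 6 [-15.  -10.2 -12.5  75.1]
bed 294 44.40717740467721
base30 208 29.022277909501554
wrist blade pts 1498
-112 378 [-12.7   8.7  -2.2  76.7]
-100 781 [-13.5   9.5  -2.3  76.6]
-88 339 [-13.7   9.6  -1.8  76.5]
bed 4176 45.92562291735854
base30 3394 30.925813844187317
  return _methods._mean(a, axis=axis, dtype=dtype,
  ret = ret.dtype.type(ret / rcount)
```

```bash
python3 -c "
import cv2
i=cv2.imread('pics/scene2.png')[190:350,230:430]; cv2.imwrite('pics/c2.png',cv2.resize(i,None,fx=3.7,fy=3.7,interpolation=cv2.INTER_CUBIC))"
```

```text
(no output)
```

View pics/c2.png

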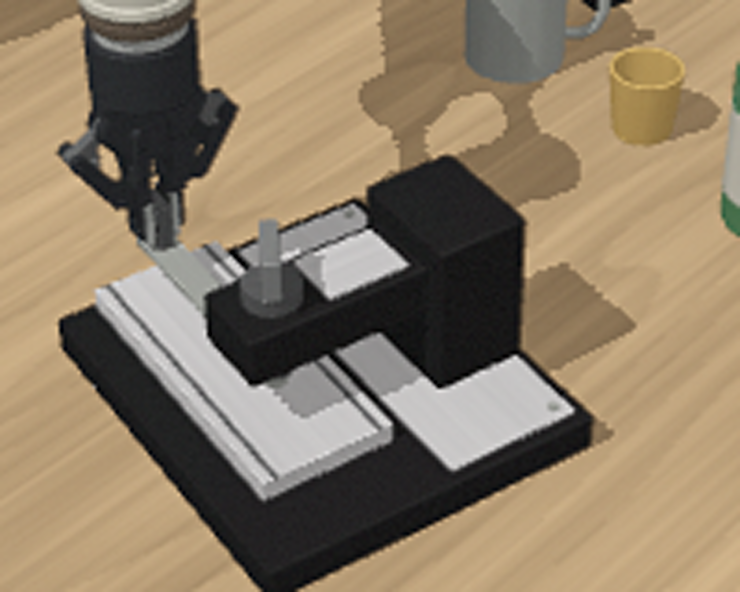

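Emit:
{"api": "arm_command", "payload": {
  "commands": [
    [0.01,0.0034,0.0012,-0.01,0,0,0],
    [0.01,0.0034,0.0012,-0.02,0,0,0],
    [0.01,0.0034,0.0012,-0.02,0,0,0],
    [0.01,0.0034,0.0012,-0.02,0,0,0],
    [0.01,0.0034,0.0012,-0.02,0,0,0]
  ]
}}

```text
time_s: 5.13
tcp_pos: [464.9, -34.8, 78.7]
eef_rot: [3.142, -0.0, 2.9]
force: [0.4, -0.1, -1.7]
width: 0.127
finger_force: 56.7
```

Run:
```python
from e import *
s=sensors.observe(); print(s['tcp_pos'],loc(s['tcp_pos']),s['force'],s['moment'])
L=loc(cloud(cam('wrist'))); x,y,z=L[...,0],L[...,1],L[...,2]
for x0 in (-155,-145,-110,-100):
    m=(abs(x-x0)<4)&(z>40)&(z<50); print(x0,np.round([y[m&(y<55)].min(),y[m&(y<53)].max()],1),end=' ')
    m=(abs(x-x0)<4)&(z>53)&(z<62)&(abs(y)<20); print(m.sum(), np.round([y[m].min(),y[m].max(),np.median(z[m])],1) if m.sum() else '')
```

```text
[464.91266384 -34.80789756  78.74279732] [-1.52784752e+02  7.96037059e-02  7.87427973e+01] [ 0.41210128 -0.09430894 -1.69433999] [ 0.00701738  0.02832565 -0.01738715]
-155 [-50.3  49.9] 0 
-145 [-50.5  49.7] 0 Traceback (most recent call last):
  File "<stdin>", line 5, in <module>
    return umr_minimum(a, axis, None, out, keepdims, initial, where)
ValueError: zero-size array to reduction operation minimum which has no identity
```

Emit:
{"api": "arm_command", "payload": {
  "commands": [
    [0.01,0,0,-0.003,0,0,0],
    [0.01,0,0,-0.003,0,0,0],
    [0.01,0,0,-0.0035,0,0,0],
    [0.01,0,0,-0.0035,0,0,0]
  ]
}}

```text
time_s: 5.52
tcp_pos: [465.0, -34.6, 75.3]
eef_rot: [3.142, 0.0, 2.901]
force: [-0.8, 0.3, -1.5]
width: 0.132
finger_force: 56.7
```

Emit:
{"api": "arm_command", "payload": {
  "commands": [
    [0.01,0,0,-0.0005,0,0,0],
    [0.01,0,0,-0.0005,0,0,0]
  ]
}}

```text
time_s: 5.68
tcp_pos: [465.0, -34.6, 74.8]
eef_rot: [-3.142, -0.0, 2.901]
force: [-0.5, -0.9, -1.4]
width: 0.129
finger_force: 56.7
```

Emit:
{"api": "arm_command", "payload": {
  "commands": [
    [0.01,0,0,-0.0005,0,0,0],
    [0.01,0,0,-0.0005,0,0,0]
  ]
}}

```text
time_s: 5.85
tcp_pos: [465.0, -34.6, 74.2]
eef_rot: [-3.142, -0.0, 2.901]
force: [-0.4, 0.6, -2.4]
width: 0.134
finger_force: 56.7
```

Emit:
{"api": "arm_command", "payload": {
  "commands": [
    [0.01,0,0,-0.0005,0,0,0],
    [0.01,0,0,-0.0005,0,0,0]
  ]
}}

```text
time_s: 6.02
tcp_pos: [465.2, -34.7, 73.9]
eef_rot: [-3.142, 0.0, 2.901]
force: [-0.5, -1.2, 0.5]
width: 0.136
finger_force: 57.0
```

Emit:
{"api": "arm_command", "payload": {
  "commands": [
    [0.01,0,0,-0.0005,0,0,0],
    [0.01,0,0,-0.0005,0,0,0]
  ]
}}

```text
time_s: 6.18
tcp_pos: [465.2, -34.6, 73.9]
eef_rot: [-3.142, -0.0, 2.901]
force: [-2.5, 0.3, 5.3]
width: 0.129
finger_force: 57.9
```

Emit:
{"api": "arm_command", "payload": {
  "commands": [
    [0.01,0,0,-0.0003,0,0,0],
    [0.01,0,0,-0.0003,0,0,0]
  ]
}}

```text
time_s: 6.35
tcp_pos: [465.1, -34.7, 73.9]
eef_rot: [-3.141, -0.0, 2.901]
force: [-5.8, 2.2, 7.8]
width: 0.132
finger_force: 58.3
```

Emit:
{"api": "arm_command", "payload": {
  "commands": [
    [0.01,0,0,0.0006,0,0,0],
    [0.01,0.0097,-0.0024,0.0006,0,0,0],
    [0.01,0.0194,-0.0048,0.0006,0,0,0],
    [0.01,0.0291,-0.0071,0.0006,0,0,0],
    [0.01,0.0389,-0.0095,0.0006,0,0,0],
    [0.01,0.0486,-0.0119,0.0006,0,0,0],
    [0.01,0.0559,-0.0137,0.0006,0,0,0],
    [0.01,0.0559,-0.0137,0.0006,0,0,0],
    [0.01,0.0559,-0.0137,0.0006,0,0,0]
  ]
}}

```text
time_s: 7.1
tcp_pos: [521.9, -48.7, 73.9]
eef_rot: [-3.141, 0.002, 2.901]
force: [1.8, 0.4, 3.2]
width: 0.13
finger_force: 57.4
```

Run:
```python
from e import *
s=sensors.observe(); print(s['tcp_pos'],loc(s['tcp_pos']),s['force'],s['moment'])
for n in ('scene','wrist'):
    L=loc(cloud(cam(n,n+'3'))); x,y,z=L[...,0],L[...,1],L[...,2]
    if n=='wrist':
        for x0 in (-104,-90,-80,-70,-60,-50,-40):
            m=(abs(x-x0)<5)&(z>48)&(z<56)&(abs(y)<20); print(x0,m.sum(), np.round([y[m].min(),y[m].max(),np.median(z[m])],1) if m.sum() else '')
i=cv2.imread('pics/scene3.png')[240:330,270:370]; cv2.imwrite('pics/c3.png',cv2.resize(i,None,fx=6,fy=6,interpolation=cv2.INTER_CUBIC))
```

```text
[521.86197281 -48.68806201  73.89593061] [-94.16837265   0.13326336  73.89593061] [1.81958934 0.44562589 3.17405635] [-0.18708642 -0.41691255  0.05196035]
-104 389 [-10.9  12.7  51.6]
-90 0 
-80 0 
-70 0 
-60 0 
-50 378 [-9.9 11.5 51.9]
-40 653 [-10.2  11.8  51.9]
```

View pics/c3.png

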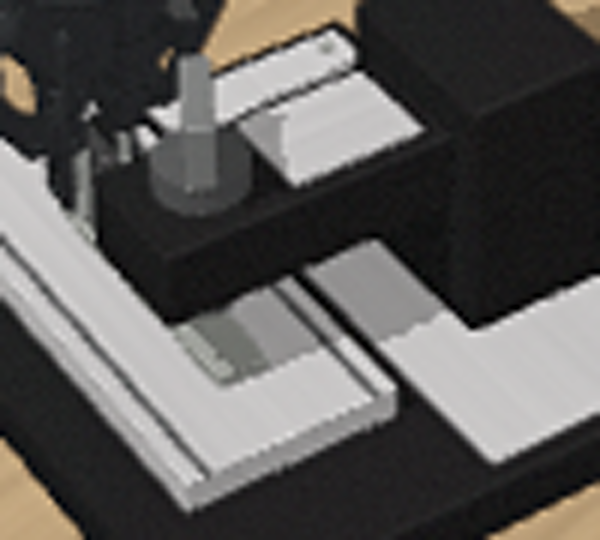

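The crop shows the blade lying flat on the bed, with its tip past the head arm at crop (225–265, 360–385). I'll release it and move to the screw.

Emit:
{"api": "arm_command", "payload": {
  "commands": [
    [0.085,0,0,0,0,0,0],
    [0.085,0,0,0,0,0,0],
    [0.085,0,0,0,0,0,0],
    [0.085,0,0,0,0,0,0],
    [0.085,0,0,0,0,0,0],
    [0.085,0,0,0.03,0,0,0],
    [0.085,0,0,0.07,0,0,0],
    [0.085,0,0,0.11,0,0,0],
    [0.085,0,0,0.14,0,0,0],
    [0.085,0,0,0.14,0,0,0]
  ]
}}

```text
time_s: 8.03
tcp_pos: [524.8, -49.5, 221.5]
eef_rot: [-3.141, 0.014, 2.901]
force: [0.5, -0.2, 1.4]
width: 0.995
finger_force: 0.0
```

Emit:
{"api": "arm_command", "payload": {
  "commands": [
    [0.085,0.03,-0.0075,0,0,0,-0.12],
    [0.085,0.06,-0.015,0,0,0,-0.24],
    [0.085,0.091,-0.0225,0,0,0,-0.36],
    [0.085,0.091,-0.0225,0,0,0,-0.485],
    [0.085,0.091,-0.0225,0,0,0,-0.485],
    [0.085,0.091,-0.0225,0,0,0,-0.485],
    [0.085,0.091,-0.0225,0,0,0,-0.485]
  ]
}}

```text
time_s: 8.62
tcp_pos: [611.3, -70.5, 213.3]
eef_rot: [-3.141, -0.001, 2.419]
force: [1.1, -0.2, 0.4]
width: 0.994
finger_force: 0.0
```

Run:
```python
from e import *
s=sensors.observe(); print(s['tcp_pos'],s['eef_rot'],loc(s['tcp_pos']),s['force'],s['moment'],s['qpos'][5],s['width'])
for n in ('top','scene'):
    L=loc(cloud(cam(n,n+'4'))); x,y,z=L[...,0],L[...,1],L[...,2]
    for lo,hi in ((48.5,60),):
        m=(x>-110)&(x<60)&(abs(y)<20)&(z>lo)&(z<hi)
        print(n,m.sum(),np.round(np.percentile(x[m],[0,2,98,100]),1), np.round(np.percentile(y[m],[1,99]),1))
        t=m&(x>0); print(t.sum(), np.round([x[t].min(),np.percentile(x[t],97),y[t].min(),y[t].max()],1) if t.sum() else '')
```

```text
[611.26037039 -70.53914461 213.29350351] [-3.14127909e+00 -7.36266801e-04  2.41898154e+00] [-2.13825405e+00  1.57125454e-01  2.13293504e+02] [ 1.09908465 -0.23302148  0.38909894] [-0.01591816  0.04849112 -0.01187846] -1.1591953696467021 0.9942391421697931Traceback (most recent call last):
  File "<stdin>", line 7, in <module>
    return _quantile_unchecked(
        a, q, axis, out, overwrite_input, method, keepdims, weights)
    return _ureduce(a,
                    func=_quantile_ureduce_func,
    ...<5 lines>...
                    overwrite_input=overwrite_input,
                    method=method)
    r = func(a, **kwargs)
    result = _quantile(arr,
                       quantiles=q,
    ...<2 lines>...
                       out=out,
                       weights=wgt)
    slices_having_nans = np.isnan(arr[-1, ...])
                                  ~~~^^^^^^^^^
IndexError: index -1 is out of bounds for axis 0 with size 0
```

Emit:
{"api": "arm_command", "payload": {
  "commands": [
    [0.085,0.002,-0.0005,-0.02,0,0,0],
    [0.085,0.002,-0.0005,-0.047,0,0,0],
    [0.085,0.002,-0.0005,-0.047,0,0,0],
    [0.085,0.002,-0.0005,-0.047,0,0,0]
  ]
}}

```text
time_s: 9.0
tcp_pos: [612.3, -70.7, 165.4]
eef_rot: [-3.14, -0.004, 2.417]
force: [-0.4, -0.8, -0.0]
width: 0.996
finger_force: 0.0
```

Emit:
{"api": "arm_command", "payload": {
  "commands": [
    [0.01,0,0,0,0,0,0],
    [0.01,0,0,0,0,0,0],
    [0.01,0,0,0,0,0,0],
    [0.01,0,0,0,0,0,0],
    [0.01,0,0,0,0,0,0],
    [0.01,0,0,0,0,0,0],
    [0.01,0,0,0,0,0,0],
    [0.01,0,0,0,0,0,0]
  ],
  "force": 40
}}

```text
time_s: 9.67
tcp_pos: [613.5, -72.4, 167.3]
eef_rot: [-3.139, 0.0, 2.416]
force: [-3.8, -2.1, 3.6]
width: 0.142
finger_force: 41.7
```

```bash
cat > s.py <<'E'
from e import *
s=sensors.observe(); y=s['eef_rot'][2]
print('t',round(s['time_s'],2),'tcp',np.round(s['tcp_pos'],1),'yaw',round(y,4),'screw~',round(-0.24-1.5708-y+np.pi+0*1,4) ,'F',np.round(s['force'],2),'M',np.round(s['moment'],4),'q6',round(s['qpos'][5],4),'q1-q6',round(s['qpos'][0]-s['qpos'][5],4),'tau6',round(s['tau'][5],4),'w',s['width'])
E
python3 s.py
python3 - <<'E'
from e import *
L=loc(cloud(cam('scene','scene5'))); x,y,z=L[...,0],L[...,1],L[...,2]
i=load('scene')['frame']; m=(x>-110)&(x<60)&(abs(y)<20)&(z>48.5)&(z<60); print(m.sum())
t=m&(x>-5); print(t.sum(), [np.round(np.percentile(v[t],[0,50,100]),1) for v in (x,y,z)])
E
```

```text
t 9.67 tcp [613.5 -72.4 167.3] yaw 2.4157 screw~ -1.0849 F [-3.79 -2.14  3.6 ] M [-0.4277  0.6035 -0.0557] q6 -1.1559 q1-q6 0.8441 tau6 -0.0193 w 0.14235815260365653
107
73 [array([-4.1, 14.5, 48. ]), array([-12.3,  -1.2,  13.4]), array([48.5, 50.8, 56.3])]
```

Emit:
{"api": "arm_command", "payload": {
  "commands": [
    [0.01,0,0,0,0,0,-0.1],
    [0.01,0,0,0,0,0,-0.2],
    [0.01,0,0,0,0,0,-0.3],
    [0.01,0,0,0,0,0,-0.4],
    [0.01,0,0,0,0,0,-0.5]
  ]
}}

```text
time_s: 10.13
tcp_pos: [613.0, -72.9, 167.3]
eef_rot: [-3.138, 0.002, 1.911]
force: [-7.1, -4.6, 5.7]
width: 0.149
finger_force: 41.9
```

```bash
python3 s.py
python3 - <<'E'
from e import *
d=load('scene'); f=240/np.tan(np.radians(float(d['vfov']))/2); A=att(d)
for u,v in ((307.5,304.2),(314.2,300)):
    r=A@np.array([(u-d['cx'])/f,(v-d['cy'])/f,1]); p=d['position']+r*(51-d['position'][2])/r[2]; print(loc(p))
E
```

```text
t 10.13 tcp [613.  -72.9 167.3] yaw 1.911 screw~ -0.5802 F [-7.09 -4.62  5.73] M [-0.6878  0.9768  0.0964] q6 -0.6512 q1-q6 0.3391 tau6 -1.1434 w 0.14895218020627843
[ 32.81516345 -10.25740087  51.        ]
[29.29448415 10.95494731 51.        ]
```

Emit:
{"api": "arm_command", "payload": {
  "commands": [
    [0.01,-0.0008,-0.0005,0.0005,0,0,-0.1],
    [0.01,-0.0008,-0.0005,0.0005,0,0,-0.2],
    [0.01,-0.0008,-0.0005,0.0005,0,0,-0.3],
    [0.01,-0.0008,-0.0005,0.0005,0,0,-0.4],
    [0.01,-0.0008,-0.0005,0.0005,0,0,-0.5]
  ]
}}

```text
time_s: 10.55
tcp_pos: [612.2, -73.0, 167.3]
eef_rot: [-3.139, 0.002, 1.411]
force: [-6.1, -3.3, 2.8]
width: 0.143
finger_force: 41.5
```

```bash
python3 s.py
```

```text
t 10.55 tcp [612.2 -73.  167.3] yaw 1.411 screw~ -0.0802 F [-6.11 -3.34  2.82] M [-0.5684  0.7326  0.1162] q6 -0.1524 q1-q6 -0.1607 tau6 -1.1484 w 0.14270710301876813
```

Emit:
{"api": "arm_command", "payload": {
  "commands": [
    [0.01,0,0,0,0,0,-0.06],
    [0.01,0,0,0,0,0,-0.12],
    [0.01,0,0,0,0,0,-0.18],
    [0.01,0,0,0,0,0,-0.24],
    [0.01,0,0,0,0,0,-0.3]
  ]
}}

```text
time_s: 10.97
tcp_pos: [611.8, -72.9, 167.3]
eef_rot: [-3.139, 0.003, 1.113]
force: [-7.6, -3.4, 5.1]
width: 0.144
finger_force: 41.7
```

```bash
python3 s.py
```

```text
t 10.97 tcp [611.8 -72.9 167.3] yaw 1.1131 screw~ 0.2176 F [-7.58 -3.42  5.12] M [-0.5716  0.9699  0.1003] q6 0.1456 q1-q6 -0.4586 tau6 -0.6484 w 0.14396350417181783
```

Emit:
{"api": "arm_command", "payload": {
  "commands": [
    [0.01,-0.001,-0.0004,0.0005,0,0,-0.03],
    [0.01,-0.001,-0.0004,0.0005,0,0,-0.06],
    [0.01,-0.001,-0.0004,0.0005,0,0,-0.09],
    [0.01,-0.001,-0.0004,0.0005,0,0,-0.12]
  ]
}}

```text
time_s: 11.3
tcp_pos: [611.6, -72.9, 167.4]
eef_rot: [-3.141, 0.002, 0.994]
force: [-2.5, -1.7, -0.1]
width: 0.144
finger_force: 41.1
```

```bash
python3 s.py
```

```text
t 11.3 tcp [611.6 -72.9 167.4] yaw 0.9945 screw~ 0.3363 F [-2.54 -1.74 -0.1 ] M [-0.4318  0.2255  0.0585] q6 0.263 q1-q6 -0.5768 tau6 -0.28 w 0.14436339390856526
```

Emit:
{"api": "arm_command", "payload": {
  "commands": [
    [0.01,0,0,0,0,0,-0.03],
    [0.01,0,0,0,0,0,-0.06],
    [0.01,0,0,0,0,0,-0.09],
    [0.01,0,0,0,0,0,-0.12]
  ]
}}

```text
time_s: 11.63
tcp_pos: [611.4, -72.8, 167.4]
eef_rot: [-3.141, 0.002, 0.875]
force: [-2.6, -2.1, -0.0]
width: 0.141
finger_force: 41.2
```

```bash
python3 s.py
```

```text
t 11.63 tcp [611.4 -72.8 167.4] yaw 0.8746 screw~ 0.4562 F [-2.58 -2.1  -0.03] M [-0.3073  0.4081  0.0994] q6 0.383 q1-q6 -0.6967 tau6 -0.2796 w 0.14077907778617288
```

Emit:
{"api": "arm_command", "payload": {
  "commands": [
    [0.01,0,0,0,0,0,-0.03],
    [0.01,0,0,0,0,0,-0.06],
    [0.01,0,0,0,0,0,-0.09],
    [0.01,0,0,0,0,0,-0.12]
  ]
}}

```text
time_s: 11.97
tcp_pos: [611.3, -72.7, 167.3]
eef_rot: [-3.14, 0.002, 0.755]
force: [-4.2, -1.8, 1.5]
width: 0.148
finger_force: 41.3
```

```bash
python3 s.py
```

```text
t 11.97 tcp [611.3 -72.7 167.3] yaw 0.7546 screw~ 0.5762 F [-4.21 -1.82  1.48] M [-0.3255  0.4987  0.1199] q6 0.503 q1-q6 -0.8167 tau6 -0.2793 w 0.14842317306800892
```

Emit:
{"api": "arm_command", "payload": {
  "commands": [
    [0.01,0,0,0,0,0,-0.03],
    [0.01,0,0,0,0,0,-0.06],
    [0.01,0,0,0,0,0,-0.09],
    [0.01,0,0,0,0,0,-0.12]
  ]
}}

```text
time_s: 12.3
tcp_pos: [611.2, -72.5, 167.4]
eef_rot: [-3.14, 0.003, 0.635]
force: [-3.6, -0.6, 1.9]
width: 0.143
finger_force: 41.3
```

```bash
python3 s.py
```

```text
t 12.3 tcp [611.2 -72.5 167.4] yaw 0.6347 screw~ 0.6961 F [-3.55 -0.55  1.94] M [-0.2959  0.549   0.0707] q6 0.623 q1-q6 -0.9366 tau6 -0.2791 w 0.1427462700748838
```

```bash
cat > avg.py <<'E'
from e import *
import sys
A=[]
for i in range(int(sys.argv[1])):
    viewer.read_camera('wrist'); s=sensors.observe(); A.append([*s['force'],*s['moment'],s['tau'][5]])
A=np.array(A); print('t',round(s['time_s'],2),'theta',round(0.485+0.8441-(s['qpos'][0]-s['qpos'][5]),4),'mean',np.round(A.mean(0),4),'sd',np.round(A.std(0),4)); print(np.round(A[:,5],3))
E
python3 avg.py 10
```

```text
t 12.8 theta 2.2637 mean [-5.307  -1.2165  1.7728 -0.3404  0.7248 -0.0846 -0.0589] sd [0.3787 0.4906 0.603  0.0335 0.0293 0.0385 0.073 ]
[-0.03  -0.052 -0.114 -0.017 -0.105 -0.075 -0.128 -0.127 -0.119 -0.078]
```

Emit:
{"api": "arm_command", "payload": {
  "commands": [
    [0.01,-0.0006,0,0.0002,0,0,-0.03],
    [0.01,-0.0006,0,0.0002,0,0,-0.06],
    [0.01,-0.0006,0,0.0002,0,0,-0.09],
    [0.01,-0.0006,0,0.0002,0,0,-0.12]
  ]
}}

```text
time_s: 13.13
tcp_pos: [611.0, -72.4, 167.4]
eef_rot: [-3.141, 0.001, 0.516]
force: [-2.9, -1.7, -0.3]
width: 0.147
finger_force: 41.1
```

```bash
python3 s.py
```

```text
t 13.13 tcp [611.  -72.4 167.4] yaw 0.5155 screw~ 0.8153 F [-2.9  -1.69 -0.32] M [-0.305   0.3876  0.0903] q6 0.7418 q1-q6 -1.0555 tau6 -0.2778 w 0.1471906940973253
```

Emit:
{"api": "arm_command", "payload": {
  "commands": [
    [0.01,0,0,0,0,0,-0.03],
    [0.01,0,0,0,0,0,-0.06]
  ]
}}

```text
time_s: 13.3
tcp_pos: [611.0, -72.3, 167.4]
eef_rot: [-3.141, 0.001, 0.456]
force: [-3.2, -0.2, 0.2]
width: 0.145
finger_force: 41.1
```

```bash
python3 s.py
```

```text
t 13.3 tcp [611.  -72.3 167.4] yaw 0.4556 screw~ 0.8752 F [-3.23 -0.23  0.2 ] M [-0.2363  0.4125  0.0802] q6 0.8017 q1-q6 -1.1154 tau6 -0.272 w 0.14454637359114228
```

Emit:
{"api": "arm_command", "payload": {
  "commands": [
    [0.01,0,0,0,0,0,-0.03],
    [0.01,0,0,0,0,0,-0.06]
  ]
}}

```text
time_s: 13.47
tcp_pos: [611.0, -72.2, 167.4]
eef_rot: [-3.141, 0.002, 0.396]
force: [-3.1, -0.1, 1.1]
width: 0.145
finger_force: 41.1
```

```bash
python3 s.py
```

```text
t 13.47 tcp [611.  -72.2 167.4] yaw 0.3956 screw~ 0.9352 F [-3.13 -0.07  1.08] M [-0.21    0.4345  0.0751] q6 0.8617 q1-q6 -1.1753 tau6 -0.2664 w 0.14477312324333613
```

Emit:
{"api": "arm_command", "payload": {
  "commands": [
    [0.01,0,0,0,0,0,-0.03],
    [0.01,0,0,0,0,0,-0.06]
  ]
}}

```text
time_s: 13.63
tcp_pos: [610.9, -72.1, 167.3]
eef_rot: [-3.141, 0.002, 0.336]
force: [-3.3, -0.4, 0.6]
width: 0.141
finger_force: 41.2
```

```bash
python3 s.py
```

```text
t 13.63 tcp [610.9 -72.1 167.3] yaw 0.3357 screw~ 0.9951 F [-3.26 -0.44  0.56] M [-0.1554  0.4728  0.1464] q6 0.9217 q1-q6 -1.2352 tau6 -0.2609 w 0.14119919720372223
```

Emit:
{"api": "arm_command", "payload": {
  "commands": [
    [0.01,0,0,0,0,0,-0.03],
    [0.01,0,0,0,0,0,-0.06]
  ]
}}

```text
time_s: 13.8
tcp_pos: [610.9, -72.1, 167.4]
eef_rot: [-3.141, 0.002, 0.276]
force: [-3.5, 0.2, 0.5]
width: 0.141
finger_force: 41.2
```

```bash
python3 s.py
```

```text
t 13.8 tcp [610.9 -72.1 167.4] yaw 0.2757 screw~ 1.0551 F [-3.53  0.21  0.53] M [-0.1343  0.4756  0.1487] q6 0.9817 q1-q6 -1.2952 tau6 -0.2554 w 0.141363516797252
```

Emit:
{"api": "arm_command", "payload": {
  "commands": [
    [0.01,0,0,0,0,0,-0.03],
    [0.01,0,0,0,0,0,-0.06],
    [0.01,0,0,0,0,0,-0.09],
    [0.01,0,0,0,0,0,-0.12],
    [0.01,0,0,0,0,0,-0.15],
    [0.01,0,0,0,0,0,-0.18]
  ]
}}

```text
time_s: 14.3
tcp_pos: [610.8, -71.8, 167.4]
eef_rot: [-3.141, 0.002, 0.096]
force: [-2.7, 1.2, 0.2]
width: 0.148
finger_force: 41.2
```

```bash
python3 s.py
```

```text
t 14.3 tcp [610.8 -71.8 167.4] yaw 0.0958 screw~ 1.235 F [-2.71  1.15  0.22] M [-0.0844  0.4996  0.1053] q6 1.1617 q1-q6 -1.475 tau6 -0.2388 w 0.14828283064096368
```

Emit:
{"api": "arm_command", "payload": {
  "commands": [
    [0.01,0,0,0,0,0,0],
    [0.01,0,0,0,0,0,0],
    [0.01,0,0,0,0,0,0]
  ]
}}

```text
time_s: 14.55
tcp_pos: [610.9, -71.8, 167.3]
eef_rot: [-3.141, 0.002, 0.097]
force: [-4.5, 1.8, 1.3]
width: 0.141
finger_force: 41.3
```

```bash
python3 s.py
```

```text
t 14.55 tcp [610.9 -71.8 167.3] yaw 0.097 screw~ 1.2338 F [-4.51  1.75  1.27] M [ 0.064   0.8425 -0.0014] q6 1.1605 q1-q6 -1.4738 tau6 -0.0317 w 0.14144289099789495
```

The joint-6 torque rise of 0.040 N m means about 10 N on the nose. I'll release and back away.

Emit:
{"api": "arm_command", "payload": {
  "commands": [
    [0.085,0,0,0,0,0,0],
    [0.085,0,0,0,0,0,0],
    [0.085,0,0,0,0,0,0],
    [0.085,0,0,0,0,0,0],
    [0.085,0,0,0,0,0,0],
    [0.085,0,0,0.03,0,0,0],
    [0.085,0,0,0.07,0,0,0],
    [0.085,0,0,0.1,0,0,0],
    [0.085,-0.04,0.0,0.1,0,0,0],
    [0.085,-0.08,0,0.1,0,0,0]
  ]
}}

```text
time_s: 15.38
tcp_pos: [533.5, -73.1, 271.1]
eef_rot: [3.138, -0.007, 0.097]
force: [-1.1, -1.2, 0.4]
width: 0.994
finger_force: 0.0
```

Emit:
{"api": "arm_command", "payload": {
  "commands": [
    [0.085,-0.04,-0.02,0,0,0,0],
    [0.085,-0.08,-0.05,0,0,0,0],
    [0.085,-0.12,-0.08,0,0,0,0],
    [0.085,-0.14,-0.11,0,0,0,0],
    [0.085,-0.16,-0.14,0,0,0,0],
    [0.085,-0.16,-0.18,0,0,0,0],
    [0.085,-0.16,-0.2,0,0,0,0],
    [0.085,-0.16,-0.2,0,0,0,0],
    [0.085,-0.16,-0.2,0,0,0,0]
  ]
}}

```text
time_s: 16.13
tcp_pos: [371.3, -273.1, 267.9]
eef_rot: [-3.141, -0.0, 0.093]
force: [-0.0, -0.3, -0.2]
width: 0.988
finger_force: 0.0
```

Run:
```python
from e import *
L=loc(cloud(cam('top','top6'))); x,y,z=L[...,0],L[...,1],L[...,2]
q=L[(abs(x)<30)&(abs(y)<30)&(z>160)&(z<190)]; b=cv2.minAreaRect(q[:,:2].astype(np.float32)); print('grip',b)
q=L[(x>-125)&(x<-70)&(abs(y)<30)&(z>80)&(z<96)]; print('tab',len(q),cv2.minAreaRect(q[:,:2].astype(np.float32)) if len(q)>5 else '')
cam('scene','scene6')
a=cv2.imread('pics/top6.png')[150:310,240:400]; s=cv2.imread('pics/scene6.png')[220:340,240:400]
cv2.imwrite('pics/c6.png',np.hstack([cv2.resize(a,(400,400),interpolation=2),cv2.resize(s,(400,400),interpolation=2)]))
```

```text
grip ((-1.1237678527832031, -0.016961097717285156), (44.86995315551758, 13.665555000305176), 19.347761154174805)
tab 64 ((-93.5993423461914, 1.1571922302246094), (12.07368278503418, 25.115249633789062), 89.89814758300781)
```

View pics/c6.png

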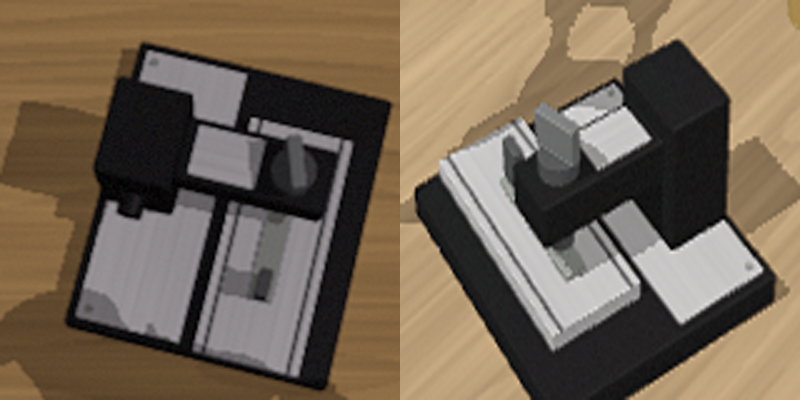

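The blade lies straight under the nose: the tab is at crop (262, 290) and at engraver (-93.6, 1.2), so the tip is about 26 mm past the axis. The screw reads 2.80 rad, as commanded.

```bash
python3 -c "
from rig import hand_in; print(hand_in())"
```

```text
the job is handed in; nothing more can be done
None
```

The job is handed in at about 16 s of the 67 s allowed. The blade lies flat, straight and centred to about 1 mm, its tip about 26 mm past the nose axis. The nose nips it with about 10 N, worked out from the wrist-joint torque rise rather than measured directly, and the gripper is open and well clear.

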